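Hang the headset on its stand

TASK

Of the two pairs of headphones standing on the desk, take the one with the little microphone arm and hang it over the bar of the wooden headphone stand: the headband lies across the bar between the two posts, with one ear cup hanging on either side of the bar. Leave the other pair standing where it is.

Things in the scene. Friction and masses are not known exactly. Their poses are not given: they have to be found in the camera images.
- headset: Grey headphones with a microphone arm (on the +y cup, reaching to x = +89), upright on their ear cups; 150 mm tall, 156 over the cups along y (gap between cups 92), cups 60 along x, 0.17 to 0.34 kg. Origin: centre of underside; z up, y from cup to cup, x across the band's width. Crown flat for y within +-26: dark cushion 34 wide (x) at z 128 to 144, grey shell 30 wide on it up to z 150.
- headset_band (a point): Centre of the underside of the headset's crown cushion, 128 mm above the headset's origin, with the headset's axes: the spot that lies on the bar. The crown can be gripped from above across its width (fingers closing along x); fingertips reaching below this point would meet the bar when it is hung.
- plain_pair: The other grey headphones: the same shape, size and axes as the headset but without a microphone arm, also standing upright on the ear cups. To be left alone. It may stand to the left or to the right of the headset.
- stand: Headphone stand, fixed to the desk: wooden foot 90 (x) by 230 mm (y), 12 thick; two dark steel posts, 14 mm thick, at y = +-100; a level wooden bar of 20 mm diameter along y, top at z = 165 mm, 249 long over its end balls (nothing on it is higher than 168). Origin: centre of the foot's underside; y along the bar, z up.
- bar_top (a point): The middle of the top of the bar, 165 mm above the stand's origin; it has the stand's axes.

How it is judged:
By the outcome, as a careful person would: the job done as asked, in the order asked, and still so for the second after the job is handed in, with the robot touching nothing.
It also fails if it takes over 45 s, if anything falls off the work surface, if the arm or the gripper's body presses on something with over 40 N, if the wrist force passes 120 N, or if a joint passes its speed limit or range.

ROBOT

A 6-joint arm with a two-finger parallel gripper is mounted at the origin on a cart in front of the work surface, level with it; the furniture and walls round the work are solid. World frame = base frame: x ahead of the robot, y to its left, z up, the work surface at z = 0. Lengths are in mm, angles in rad, forces in N, time in s.
With the tool pointing down it reaches from about 350 to 975 mm from the base axis. Payload 7.1 kg.
Tool frame: the origin (TCP) lies at the centre of the arm's flange, where the gripper is bolted on; the fingertips stand 182 mm ahead of it and the grasp point (between the pads) lies 163 mm ahead of it; z points along the fingers, y is the line along which they close (so a half turn about z gives the same grasp; the last joint's range is limited). The gripper opens to 88 mm and grips with 3 to 60 N. Pads are 20 mm wide; open, the fingers measure 115 mm over their backs; the gripper's body (75 mm by 178 mm) begins 61 mm behind the grasp point.
Start: joints at [-1.197, 0.423, 1.63, -0, 1.089, -0.019], TCP at [239.252, -577.378, 404.675] pointing down, gripper open.
Joint ranges: [-3, 3], [-0.9, 2.11], [0.09, 2.58], [-1.31, 4.45], [0.11, 2.69], [-2.54, 2.54]. Speed limits (rad/s): [2.39, 2.39, 3.01, 3.14, 3.14, 3.14].

INTERFACE

Orientations are given as a rotation vector (axis times angle).
In Python, from workcell import readout, get_image, ctrl gives the robot as it stands.
- The arm moves only by the tool step_arm, never from a script. Its argument "targets" is a list that holds one entry, the list of rows, each a list of 7 numbers: the shift along the world's x, y, z as a fraction of full scale, then the turn, a rotation vector about the world's x, y, z as a fraction of full scale, then the opening, from 0 (shut) to 1 (fully open). In form: [[[dx, dy, dz, wx, wy, wz, claw], ...]]. A call has exactly 5 rows; each row shifts and turns the commanded pose from where the row before left it; what a row does not reach is not made up. Full scale, the value 1, is 0.05 m for a shift and 4 degrees for a turn. A row lasts 1/8 s, in which the tool goes at most 62.5 mm and 10.7 degrees, less where a joint would pass 70% of its speed; a pose out of reach is approached as far as the arm can. A call with a number of a shift or a turn outside -1 to 1 is refused whole. A call with a gripper value outside its range is refused whole. The fingers move at their own pace and stop on an object; the grip force is fixed at half the most. Time passes only in rows, so rows that do not move let the fingers close, or fill a call up. It gives the time, the measured TCP pose, the force, the opening and the grip force at its end, in the units of the state.
- readout.get_obs(): the state, without advancing time (a new reading comes with each control period).
- get_image(name): name is "scene" or "top" or "wrist"; returns a dict with "pixels" (384x512x3 uint8, red, green, blue), "intrinsics" (3x3 intrinsics, pixels), "extrinsics" (4x4, takes a point from world to camera coordinates). Camera axes: x right, y down, z forward; pixel columns grow to the right and rows downward; lengths in mm; the calibration is good to about 2 mm. A picture is of the moment at which its call begins. There is no depth.
- ctrl.close_job(): hands the job in; it is judged then, once.
The state is a dict: "t": time; "qpos": joint angles; "qvel": joint speeds; "joint_torque": joint torques, N m; "ee_pos": TCP position; "orientation": TCP orientation; "ft_force": force on the tool from outside, world axes, zero at the start; "moment": the same for the moment, N m; "width": finger opening in mm; "grasp_force": force on a finger pad.
Only numpy, scipy, OpenCV 4.12 (cv2) and the standard library are available. Lean on these libraries where they do the work, as an engineer would, in place of code of your own. Each camera call takes 0.05 s, during which the arm holds its last target. There are 200 camera calls.

## Working session

There is one attempt and no reset: what is moved stays moved. The work goes in short steps, Python scripts to look and compute and a tool call to move; the robot and the scene stay as the last step left them, time stands still between calls to the robot, and variables do not carry over. Pictures are saved under pics/ and viewed, at most 10 in all, crops included, and the job is handed in when it is done.

Besides the shell and the picture viewer there is one more tool, called after "Emit:" by a JSON object that holds its "method" and its "body". step_arm: Moves the arm, as the interface text tells. Shift numbers are shares of 0.05 m and turn numbers shares of 4 degrees, none past 1 either way. Its arguments: {"type":"object","properties":{"targets":{"type":"array"}},"required":["targets"]}

```bash
mkdir -p pics; python3 - <<'E'
from workcell import readout,get_image
import cv2,numpy as np
for n in("scene","top"):
    d=get_image(n);cv2.imwrite(f"pics/{n}0.png",d["pixels"][:,:,::-1]);np.savez(f"pics/{n}0.npz",**d)
    print(n,np.round(d["intrinsics"],1).tolist(),np.round(d["extrinsics"],3).tolist())
o=readout.get_obs();print(o["t"],o["ee_pos"],o["orientation"],o["width"])
E
```

```text
scene [[357.2, 0.0, 256.0], [0.0, 357.2, 196.4], [0.0, 0.0, 1.0]] [[-0.734, -0.679, -0.016, 389.104], [-0.486, 0.541, -0.686, 381.764], [0.474, -0.496, -0.727, 878.378], [0.0, 0.0, 0.0, 1.0]]
top [[351.9, 0.0, 256.9], [0.0, 351.9, 192.8], [0.0, 0.0, 1.0]] [[0.022, -0.999, 0.026, -60.883], [-0.991, -0.025, -0.133, 569.842], [0.134, -0.023, -0.991, 988.634], [0.0, 0.0, 0.0, 1.0]]
0.1 [ 239.18414277 -577.14632089  403.9837913 ] [-3.07986835e+00 -6.12795475e-01  3.86267873e-04] 87.90512178469032
```

View pics/scene0.png

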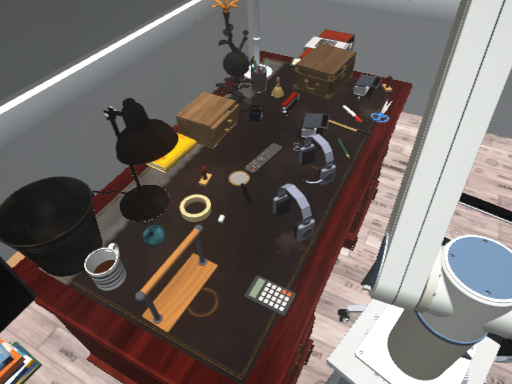

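View pics/top0.png

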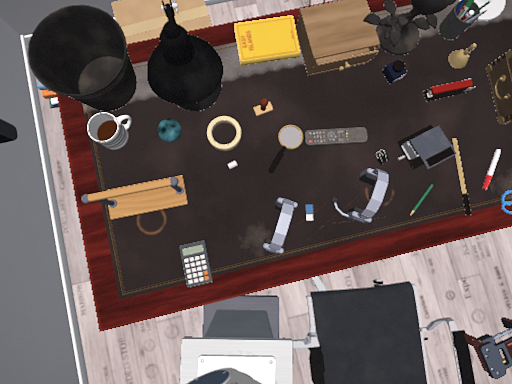

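The scene view shows the mic boom at about (325,182) and the top view at about (345,212). So the headset is the right-hand pair in the top view, near (375,195). The plain pair is near (282,225) and the stand is at the left, its bar near (135,190). I'll enlarge the top view.

```bash
python3 - <<'E'
import cv2,numpy as np
a=cv2.imread("pics/top0.png")
A=cv2.resize(a[155:235,325:405],None,fx=7,fy=7,interpolation=cv2.INTER_CUBIC)
B=cv2.resize(a[165:225,75:195],None,fx=6,fy=6,interpolation=cv2.INTER_CUBIC)
cv2.imwrite("pics/cA.png",A);cv2.imwrite("pics/cB.png",B)
E
```

```text
(no output)
```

View pics/cA.png

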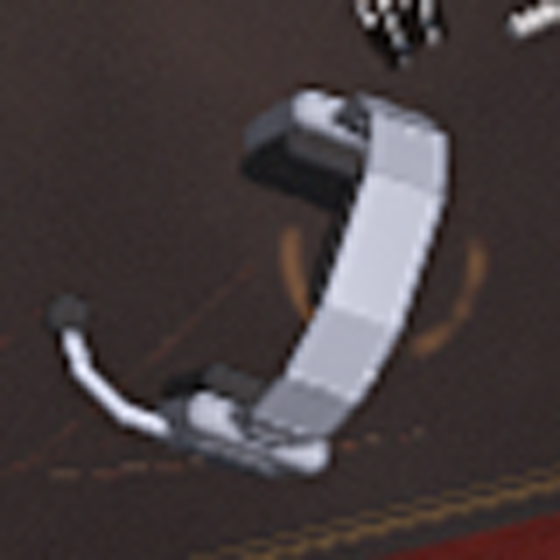

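View pics/cB.png

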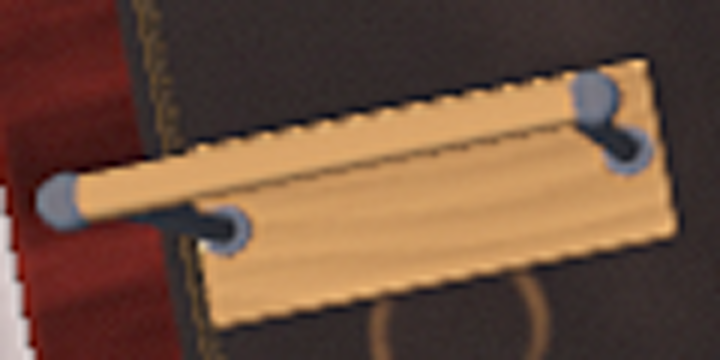

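The top crop gives the crown's flat corners (370,172), (445,195), (400,328), (328,305). The bar's end balls are at (60,200) and (596,98) in its crop.

```bash
cat > h.py <<'E'
import numpy as np
def ray(d,uv,z):
    K,E=d["intrinsics"],d["extrinsics"];R,t=E[:3,:3],E[:3,3]
    c=-R.T@t; v=R.T@np.linalg.inv(K)@np.array([uv[0],uv[1],1.]); return c+v*(z-c[2])/v[2]
def proj(d,p):
    q=d["extrinsics"]@np.append(p,1); q=d["intrinsics"]@q[:3]; return q[:2]/q[2]
E
python3 - <<'E'
from h import *
from scipy.spatial.transform import Rotation as Ro
from workcell import readout
d=np.load("pics/top0.npz")
P=np.array([ray(d,((U+.5)/7-.5+325,(V+.5)/7-.5+155),150) for U,V in[(370,172),(445,195),(400,328),(328,305)]])
print(P.round(0).tolist()); c=P.mean(0)
ya=(P[2]+P[3]-P[0]-P[1])/2; xa=(P[0]+P[3]-P[1]-P[2])/2
print("crown",c.round(1),"len",np.linalg.norm(ya),np.linalg.norm(xa),"x-axis ang",np.degrees(np.arctan2(xa[1],xa[0])),"y-90",np.degrees(np.arctan2(ya[1],ya[0]))-90)
B=np.array([ray(d,((U+.5)/6-.5+75,(V+.5)/6-.5+165),155) for U,V in[(60,200),(596,98)]])
b=B[0]-B[1];print(B.round(0).tolist(),"bar mid",B.mean(0),np.linalg.norm(b),"ang",np.degrees(np.arctan2(b[1],b[0])))
for n,uv in dict(mug=(107,145),lamp=(205,110),plain=(282,225),pbox=(430,145)).items(): print(n,ray(d,uv,0).round(0))
s=np.load("pics/scene0.npz")
print("scene proj crown",proj(s,c),"balls",proj(s,B[0]),proj(s,B[1]))
R=Ro.from_rotvec(readout.get_obs()["orientation"]).as_matrix();print(R.round(3).tolist(),"tool y ang",np.degrees(np.arctan2(R[1,1],R[0,1])))
E
```

```text
[[600.0, -362.0, 150.0], [592.0, -391.0, 150.0], [541.0, -372.0, 150.0], [549.0, -345.0, 150.0]]
crown [ 570.9 -367.7  150. ] len 53.90707417500484 28.771884471911935 x-axis ang 73.80211300413058 y-90 70.76370142157285
[[531.0, 394.0, 155.0], [581.0, 170.0, 155.0]] bar mid [556.11845342 282.06367217 155.        ] 229.55615677464343 ang 102.52240921407778
mug [712. 412.   0.]
lamp [833. 119.   0.]
plain [ 481. -126.    0.]
pbox [ 741. -587.    0.]
scene proj crown [319.54568706 138.63744768] balls [138.38473498 296.54523281] [198.11185543 228.13446937]
[[0.924, 0.383, -0.001], [0.383, -0.924, 0.001], [0.0, -0.001, -1.0]] tool y ang -67.4938586157858
```

Emit:
{"method": "step_arm", "body": {"targets": [[[0.66,0.42,0,0,0,-1,1],[0.66,0.42,0,0,0,-1,1],[0.66,0.42,0,0,0,-1,1],[0.66,0.42,0,0,0,-1,1],[0.66,0.42,0,0,0,-1,1]]]}}

```text
t: 0.72
ee_pos: [405.2, -471.5, 404.3]
orientation: [-3.14, -0.065, 0.001]
ft_force: [-0.1, -0.7, 1.0]
width: 87.6
grasp_force: 0.0
```

Emit:
{"method": "step_arm", "body": {"targets": [[[0.66,0.42,0,0,0,-1,1],[0.66,0.42,0,0,0,-1,1],[0.66,0.42,0,0,0,-1,1],[0.66,0.42,0,0,0,-1,1],[0.66,0.42,0,0,0,-1,1]]]}}

```text
t: 1.35
ee_pos: [570.1, -366.5, 404.2]
orientation: [-3.104, 0.481, 0.001]
ft_force: [0.9, 0.0, 0.1]
width: 87.6
grasp_force: 0.0
```

```bash
python3 - <<'E'
from workcell import readout,get_image
import cv2,numpy as np
d=get_image("wrist");cv2.imwrite("pics/w1.png",d["pixels"][:,:,::-1]);np.savez("pics/w1.npz",**d)
from h import *
from scipy.spatial.transform import Rotation as Ro
o=readout.get_obs();R=Ro.from_rotvec(o["orientation"]).as_matrix()
print(o["t"],o["ee_pos"],R.round(3).tolist(),np.degrees(np.arctan2(R[1,1],R[0,1])),o["qpos"].round(2) )
print(proj(d,[571,-368,150]),proj(d,[600,-362,150]))
E
```

```text
1.4 [ 573.38499818 -364.11198689  404.29274152] [[0.953, -0.303, 0.002], [-0.303, -0.953, 0.001], [0.001, -0.002, -1.0]] -107.66765882448263 [-0.58  0.5   1.5   0.    1.14  1.29]
[251.70069799 195.97408898] [231.28903525 161.07793418]
```

View pics/w1.png

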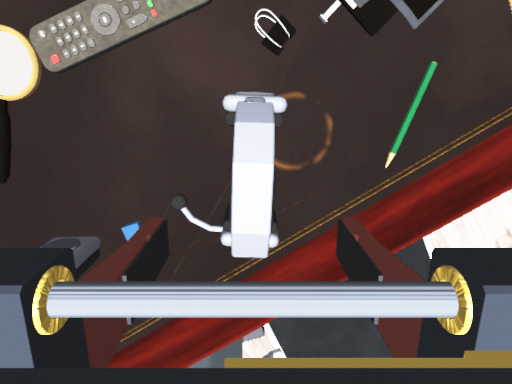

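Wrist view: the headset stands nearly aligned with the fingers, band from (253,100) to (250,250), mic at (180,202). I'll extract the crown's edges numerically.

```bash
python3 - <<'E'
import cv2
from h import *
d=np.load("pics/w1.npz");g=cv2.cvtColor(d["pixels"],cv2.COLOR_RGB2GRAY).astype(float)
print("col253",[(r,int(g[r,249:258].mean())) for r in range(96,262,3)])
L=[]
for r in range(140,215,8):
    e=np.diff(cv2.GaussianBlur(g[r-2:r+3].mean(0)[None],(5,1),0)[0]); l=215+np.argmax(e[215:245])+.5; q=260+np.argmin(e[260:295])+.5; L.append((r,l,q)); print(r,l,q)
E
```

```text
col253 [(96, 174), (99, 154), (102, 195), (105, 183), (108, 182), (111, 185), (114, 185), (117, 187), (120, 187), (123, 241), (126, 241), (129, 241), (132, 242), (135, 242), (138, 242), (141, 242), (144, 242), (147, 243), (150, 243), (153, 243), (156, 243), (159, 243), (162, 244), (165, 254), (168, 254), (171, 254), (174, 254), (177, 254), (180, 254), (183, 254), (186, 254), (189, 254), (192, 254), (195, 254), (198, 254), (201, 254), (204, 254), (207, 254), (210, 254), (213, 253), (216, 253), (219, 253), (222, 253), (225, 253), (228, 253), (231, 252), (234, 243), (237, 238), (240, 237), (243, 237), (246, 237), (249, 236), (252, 236), (255, 236), (258, 90), (261, 68)]
140 233.5 274.5
148 232.5 273.5
156 232.5 273.5
164 231.5 273.5
172 231.5 273.5
180 231.5 272.5
188 231.5 272.5
196 231.5 272.5
204 230.5 271.5
212 230.5 271.5
```

Emit:
{"method": "step_arm", "body": {"targets": [[[0,0,-0.3,0,0,-0.25,1],[0,0,-0.3,0,0,-0.25,1],[0,0,-0.3,0,0,0,1],[0,0,-0.3,0,0,0,1],[0,0,0,0,0,0,1]]]}}

```text
t: 2.02
ee_pos: [568.5, -367.4, 342.8]
orientation: [-3.095, 0.532, 0.004]
ft_force: [-0.3, -0.6, 0.4]
width: 88.0
grasp_force: 0.0
```

```bash
python3 - <<'E'
from workcell import readout
from h import *
from scipy.spatial.transform import Rotation as Ro
o=readout.get_obs();R=Ro.from_rotvec(o["orientation"]).as_matrix()
d=np.load("pics/w1.npz");print(ray(d,(251.5,198),150),ray(d,(254.5,138),142)-ray(d,(250,214),150))
q=[ray(d,(u,v),150) for u,v in((252.3,164),(250.9,212))];print(np.degrees(np.arctan2(*(q[0]-q[1])[[1,0]]))+90)
print(o["t"],o["ee_pos"],np.degrees(np.arctan2(R[1,1],R[0,1]))+180)
E
```

```text
[ 569.57518375 -367.39169269  150.        ] [ 51.58870232 -19.87415894  -8.        ]
70.70165061798002
2.025 [ 568.50076462 -367.44917224  342.7799137 ] 70.4762826190925
```

Emit:
{"method": "step_arm", "body": {"targets": [[[0,0,-0.3,0,0,0,1],[0,0,-0.3,0,0,0,1],[0,0,0,0,0,0,1],[0,0,0,0,0,0,0],[0,0,0,0,0,0,0]]]}}

```text
t: 2.65
ee_pos: [569.5, -367.5, 315.2]
orientation: [3.096, -0.532, 0.001]
ft_force: [-0.3, -0.3, -0.2]
width: 71.0
grasp_force: 0.0
```

Emit:
{"method": "step_arm", "body": {"targets": [[[0,0,0,0,0,0,0],[0,0,0,0,0,0,0],[0,0,0,0,0,0,0],[0,0,0,0,0,0,0],[0,0,0,0,0,0,0]]]}}

```text
t: 3.28
ee_pos: [569.3, -367.3, 314.8]
orientation: [3.096, -0.532, 0.0]
ft_force: [-0.1, 0.3, 0.1]
width: 33.7
grasp_force: 30.0
```

Emit:
{"method": "step_arm", "body": {"targets": [[[0,0,0.2,0,0,0,0],[0,0,0.5,0,0,0,0],[0,0,0.7,0,0,0,0],[0,0,0.7,0,0,0,0],[0,0,0.7,0,0,0,0]]]}}

```text
t: 3.9
ee_pos: [569.0, -367.3, 456.1]
orientation: [-3.096, 0.532, 0.0]
ft_force: [0.4, -0.5, -1.5]
width: 33.9
grasp_force: 30.0
```

Emit:
{"method": "step_arm", "body": {"targets": [[[0,0,0.7,0,0,0,0],[0,0,0.5,0,0,0,0],[0,0,0.2,0,0,0,0],[0,0,0,0,0,0,0],[0,0,0,0,0,0,0]]]}}

```text
t: 4.53
ee_pos: [569.1, -367.2, 523.1]
orientation: [-3.095, 0.532, 0.003]
ft_force: [-0.7, 0.5, -2.4]
width: 33.8
grasp_force: 30.0
```

```bash
python3 - <<'E'
from workcell import readout,get_image
import cv2,numpy as np
d=get_image("scene");e=get_image("wrist")
cv2.imwrite("pics/s2.png",np.vstack([cv2.resize(d["pixels"][:,:,::-1][0:250,180:430],(600,600))]))
np.savez("pics/w2.npz",**e);np.savez("pics/s2.npz",**d)
o=readout.get_obs();print(o["t"],o["ee_pos"],o["width"],o["ft_force"],o["moment"],o["qpos"])
E
```

```text
4.625 [ 569.15231176 -367.32374224  523.17929187] 33.90245351017665 [ 0.24526379 -0.19956927 -2.09659935] [ 0.01237861 -0.02089097 -0.03244385] [-5.90684835e-01  4.02516797e-01  1.38438462e+00 -5.00561312e-05
  1.35704798e+00  1.32030520e+00]
```

View pics/s2.png

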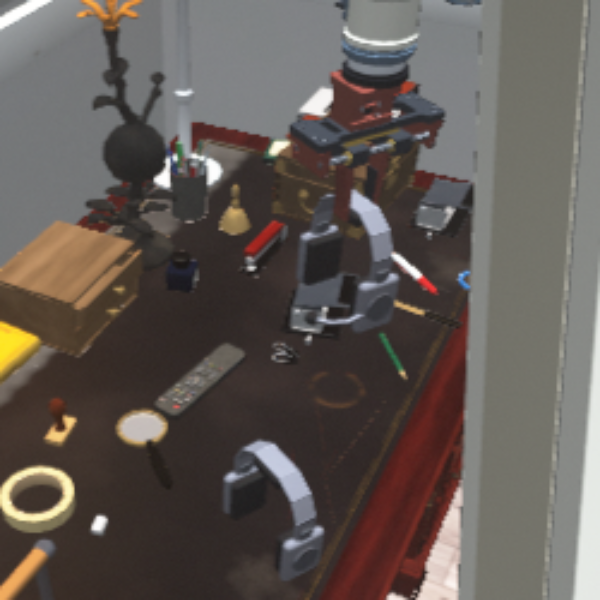

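The headset with the mic is lifted, level and clear of the table. Now I'll carry it over the stand.

Emit:
{"method": "step_arm", "body": {"targets": [[[0,0.3,0,0,0,0,0],[0,0.6,0,0,0,0.2,0],[-0.02,0.85,0,0,0,0.6,0],[-0.02,0.85,0,0,0,0.6,0],[-0.02,0.85,0,0,0,0.6,0]]]}}

```text
t: 5.25
ee_pos: [565.8, -192.7, 524.4]
orientation: [-3.126, 0.312, 0.001]
ft_force: [-0.1, -0.9, -1.9]
width: 33.9
grasp_force: 30.0
```

Emit:
{"method": "step_arm", "body": {"targets": [[[-0.02,0.85,0,0,0,0.6,0],[-0.02,0.85,0,0,0,0.6,0],[-0.02,0.85,0,0,0,0.6,0],[-0.02,0.85,0,0,0,0.6,0],[-0.02,0.85,0,0,0,0.6,0]]]}}

```text
t: 5.88
ee_pos: [560.5, 19.7, 524.5]
orientation: [-3.141, -0.017, 0.0]
ft_force: [1.0, -0.1, -2.1]
width: 33.6
grasp_force: 30.0
```

Emit:
{"method": "step_arm", "body": {"targets": [[[-0.02,0.85,0,0,0,0.6,0],[-0.02,0.85,0,0,0,0.6,0],[-0.02,0.85,0,0,0,0.6,0],[-0.02,0.85,0,0,0,0.6,0],[-0.02,0.85,0,0,0,0.6,0]]]}}

```text
t: 6.5
ee_pos: [555.3, 232.1, 524.5]
orientation: [-3.122, -0.345, 0.001]
ft_force: [0.2, 0.5, -1.6]
width: 34.0
grasp_force: 30.0
```

Emit:
{"method": "step_arm", "body": {"targets": [[[0,0.6,0,0,0,0,0],[0,0.3,0,0,0,0,0],[0,0.14,0,0,0,0,0],[0,0,0,0,0,0,0],[0,0,0,0,0,0,0]]]}}

```text
t: 7.12
ee_pos: [556.3, 281.2, 524.7]
orientation: [3.123, 0.341, -0.0]
ft_force: [-0.3, -0.3, -1.8]
width: 33.9
grasp_force: 30.0
```

```bash
python3 - <<'E'
from workcell import readout,get_image
import cv2
from h import *
from scipy.spatial.transform import Rotation as Ro
d=get_image("scene");e=get_image("wrist")
a=cv2.resize(d["pixels"][:,:,::-1][150:350,80:280],(400,400),interpolation=cv2.INTER_CUBIC)
b=cv2.resize(e["pixels"][:,:,::-1],(400,300))
cv2.imwrite("pics/c3.png",np.hstack([a,np.vstack([b,np.zeros((100,400,3),np.uint8)])]))
np.savez("pics/w3.npz",**e);np.savez("pics/s3.npz",**d)
o=readout.get_obs();R=Ro.from_rotvec(o["orientation"]).as_matrix();print(o["t"],o["ee_pos"],o["width"],o["ft_force"],np.degrees(np.arctan2(R[1,1],R[0,1]))+180,R[:,2])
print([proj(e,p)*400/512 for p in([556,282,165],[531,394,155],[581,170,155])])
E
```

```text
7.225 [556.38182857 281.3199119  524.80181131] 33.649297156861046 [ 0.47705532  0.36859602 -2.9587969 ] 102.44739400743255 [ 1.32619990e-04 -9.03741283e-05 -9.99999987e-01]
[array([195.34990134, 131.96641325]), array([111.30367359, 130.77726935]), array([279.56673739, 130.28777733])]
```

View pics/c3.png

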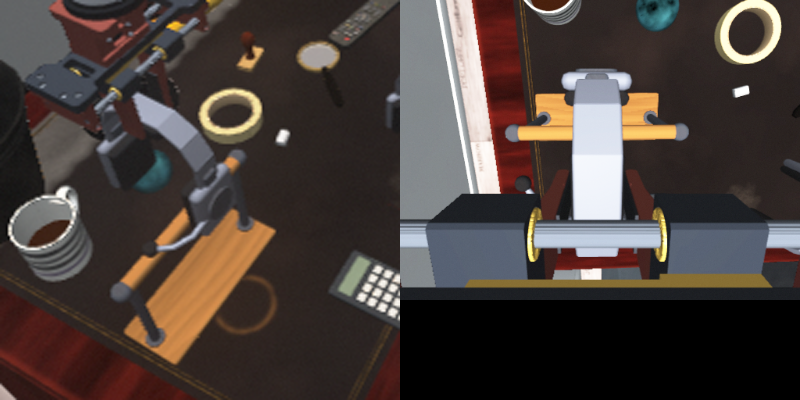

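The wrist view shows the bar's balls at (112,132) and (280,131), within a pixel of the prediction. The band is centred and square over the bar, so I'll lower it.

Emit:
{"method": "step_arm", "body": {"targets": [[[0,0,-0.3,0,0,0,0],[0,0,-0.6,0,0,0,0],[0,0,-0.6,0,0,0,0],[0,0,-0.6,0,0,0,0],[0,0,-0.5,0,0,0,0]]]}}

```text
t: 7.85
ee_pos: [555.8, 281.6, 392.4]
orientation: [3.122, 0.342, -0.003]
ft_force: [-0.8, 0.5, -3.1]
width: 33.7
grasp_force: 30.0
```

Emit:
{"method": "step_arm", "body": {"targets": [[[0,0,-0.4,0,0,0,0],[0,0,-0.2,0,0,0,0],[0,0,-0.1,0,0,0,0],[0,0,0,0,0,0,0],[0,0,0,0,0,0,0]]]}}

```text
t: 8.48
ee_pos: [556.5, 282.2, 360.5]
orientation: [-3.122, -0.342, -0.002]
ft_force: [-0.1, 0.3, -2.0]
width: 33.6
grasp_force: 30.0
```

Emit:
{"method": "step_arm", "body": {"targets": [[[0,0,-0.04,0,0,0,0],[0,0,-0.04,0,0,0,0],[0,0,-0.04,0,0,0,0],[0,0,-0.02,0,0,0,0],[0,0,0,0,0,0,0]]]}}

```text
t: 9.1
ee_pos: [556.2, 282.1, 352.5]
orientation: [3.123, 0.342, -0.0]
ft_force: [0.3, -0.2, -1.5]
width: 33.5
grasp_force: 30.0
```

Emit:
{"method": "step_arm", "body": {"targets": [[[0,0,-0.02,0,0,0,0],[0,0,-0.01,0,0,0,0],[0,0,0,0,0,0,0],[0,0,0,0,0,0,0],[0,0,0,0,0,0,0]]]}}

```text
t: 9.72
ee_pos: [556.3, 282.1, 351.4]
orientation: [-3.123, -0.342, -0.001]
ft_force: [-0.7, -1.0, 1.8]
width: 33.6
grasp_force: 30.0
```

Emit:
{"method": "step_arm", "body": {"targets": [[[0,0,0,0,0,0,0.45],[0,0,0,0,0,0,0.6],[0,0,0,0,0,0,0.7],[0,0,0,0,0,0,0.7],[0,0,0,0,0,0,0.7]]]}}

```text
t: 10.35
ee_pos: [556.2, 282.1, 351.2]
orientation: [-3.123, -0.342, -0.0]
ft_force: [0.1, -0.2, -0.1]
width: 61.3
grasp_force: 0.0
```

Emit:
{"method": "step_arm", "body": {"targets": [[[0,0,0.1,0,0,0,0.7],[0,0,0.3,0,0,0,0.7],[0,0,0.5,0,0,0,0.7],[0,0,0.8,0,0,0,0.7],[0,0,0.8,0,0,0,0.7]]]}}

```text
t: 10.98
ee_pos: [556.1, 282.1, 478.5]
orientation: [-3.123, -0.342, -0.001]
ft_force: [0.6, -0.0, -1.0]
width: 61.4
grasp_force: 0.0
```

Emit:
{"method": "step_arm", "body": {"targets": [[[0,0,0.5,0,0,0,0.7],[0,0,0.2,0,0,0,0.7],[0,0,0,0,0,0,0.7],[0,0,0,0,0,0,0.7],[0,0,0,0,0,0,0.7]]]}}

```text
t: 11.6
ee_pos: [556.1, 282.1, 509.9]
orientation: [3.122, 0.342, -0.003]
ft_force: [-0.2, 0.5, 0.1]
width: 61.4
grasp_force: 0.0
```

```bash
python3 - <<'E'
from workcell import readout,get_image
import cv2,numpy as np
d=get_image("scene");e=get_image("wrist")
a=cv2.resize(d["pixels"][:,:,::-1][100:350,80:330],(400,400),interpolation=cv2.INTER_CUBIC)
b=cv2.resize(e["pixels"][:,:,::-1],(400,300))
cv2.imwrite("pics/c4.png",np.hstack([a,np.vstack([b,np.zeros((100,400,3),np.uint8)])]))
print(readout.get_obs()["t"])
E
```

```text
11.7
```

View pics/c4.png

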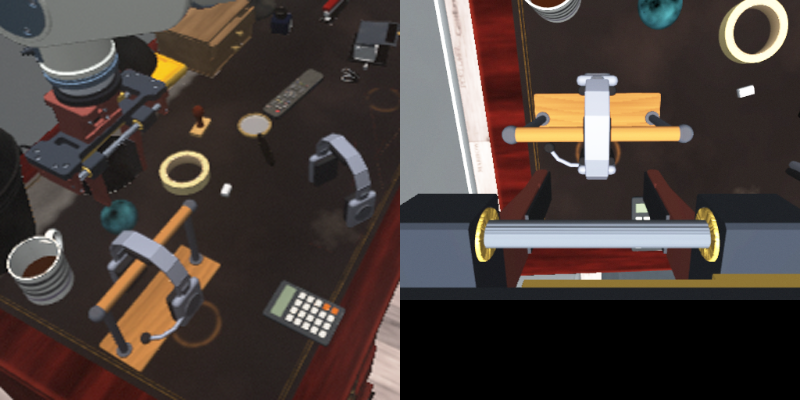

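The headset hangs across the bar between the posts, crown near (597,130) in the wrist half, with a cup on each side. The gripper is clear and the plain pair is still standing.

```bash
python3 -c "
from workcell import ctrl;print(ctrl.close_job())"
```

```text
the job is handed in; nothing more can be done
None
```

The headset with the microphone arm hangs over the stand's bar between the posts, one cup on each side; the other pair was left standing and the job was handed in at about 12 s.

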